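# Close the lace-maker's boxes

### The job

The lace class is over: close the four open wooden boxes by putting on each the lid that fits it, so that every lid sits level and fully home with its rim down all round. Set the lids down rather than dropping them, leave the boxes standing where they are, and do not disturb the phone or the ball of red thread.

Things in the scene. Friction and masses are not known exactly. Their poses are not given: they have to be found in the camera images.
- large_round_lid: Dark wooden lid, for the large round box: a disc 100 mm across, 75 g, lying upright on its plug: panel 6 mm thick, under it a bevelled plug 8 mm deep, 78 mm across (70 mm at its foot). On top at the centre a pale round knob 21 mm across, 14 to 40 mm above the origin (lowest 6 mm a narrower neck). Origin: centre of the plug's underside, z up.
- small_round_lid: Dark wooden lid, for the small round box: a disc 70 mm across, 40 g, lying upright on its plug: panel 6 mm thick, under it a bevelled plug 8 mm deep, 48 mm across (40 mm at its foot). On top at the centre a pale round knob 21 mm across, 14 to 40 mm above the origin (lowest 6 mm a narrower neck). Origin: centre of the plug's underside, z up.
- square_lid: Dark wooden lid, square, 88 x 88 mm, 70 g, lying upright on its plug: panel 6 mm thick, under it a bevelled plug 8 mm deep, 66 x 66 mm (60 x 60 mm at its foot). On top at the centre a pale square knob 20 x 20 mm with its faces parallel to the lid's edges, 14 to 40 mm above the origin (lowest 6 mm a narrower neck). Origin: centre of the plug's underside, z up; x and y run along the edges.
- oblong_lid: Dark wooden lid, oblong, 120 x 68 mm, 75 g, lying upright on its plug: panel 6 mm thick, under it a bevelled plug 8 mm deep, 98 x 46 mm (92 x 40 mm at its foot). On top at the centre a pale bar handle 44 mm long (along the length), 14 mm thick, 14 to 40 mm above the origin (lowest 6 mm a narrower neck). Origin: centre of the plug's underside, z up; x along the length.
- large_round_box: Dark wooden open box, 96 mm across (inside 88 mm), 45 mm high, walls 4 mm, holding a flat ball of white cotton; stands loose on the table, 320 g. Origin: centre of its underside, z up. With its lid fully on, the lid's origin is 37 mm above this one; the plug has about 5 mm play on each side.
- small_round_box: Dark wooden open box, 66 mm across (inside 58 mm), 38 mm high, walls 4 mm, holding glass-headed pins; stands loose on the table, 200 g. Origin: centre of its underside, z up. With its lid fully on, the lid's origin is 30 mm above this one; the plug has about 5 mm play on each side.
- square_box: Dark wooden open box, 84 x 84 mm (inside 76 x 76 mm), 42 mm high, walls 4 mm, holding four small reels; stands loose on the table, 300 g. Origin: centre of its underside, z up; x and y run along the sides; its lid fits in any quarter turn. With its lid fully on, the lid's origin is 34 mm above this one; the plug has about 5 mm play on each side.
- oblong_box: Dark wooden open box, 116 x 64 mm (inside 108 x 56 mm), 40 mm high, walls 4 mm, holding lace bobbins; stands loose on the table, 300 g. Origin: centre of its underside, z up; x runs along the length; its lid fits either way round. With its lid fully on, the lid's origin is 32 mm above this one; the plug has about 5 mm play on each side.
- phone: Black phone lying flat, 150 x 72 x 9 mm. Not part of the work. Origin: centre of its underside, x along its length.
- thread_ball: Ball of red thread on a cardboard core, 68 mm across and 54 mm high, standing on its end. Not part of the work. Origin: centre of its underside.
Things that resemble listed ones, but are neither listed nor needed, are in the scene too. What is shaped like the small_round_box but blue or purple is not meant.

How it is judged:
By the outcome, as a careful person would: the job done as asked, in the order asked, and still so for the second after the job is handed in, with the robot touching nothing.
It also fails if it takes over 106 s, if anything falls off the work surface, if the arm or the gripper's body presses on something with over 40 N, if the wrist force passes 120 N, or if a joint passes its speed limit or range.

### The arm

A 6-joint arm with a two-finger parallel gripper is mounted at the origin on the work surface. World frame = base frame: x ahead of the robot, y to its left, z up, the work surface at z = 0. Lengths are in m, angles in rad, forces in N, time in s.
With the tool pointing down it reaches from about 0.25 to 0.725 m from the base axis. Payload 4 kg.
Tool frame: the origin (TCP) lies on the centre line of the jaws, within the pads' length; the fingertips stand 22 mm ahead of it and the grasp point (between the pads) lies 3 mm ahead of it; z points along the fingers, y is the line along which they close (so a half turn about z gives the same grasp; the last joint's range is limited). The gripper opens to 85 mm and grips with 20 to 120 N. Pads are 22 mm wide; open, the fingers measure 114 mm over their backs; the gripper's body (76 mm by 85 mm) begins 54 mm behind the grasp point. The pads swing forward as they close: fully open they stand 13 mm farther back than shut.
Start: joints at [-1.287, 0.241, 0.005, 1.335, 0, 1.571], TCP at [0.14, -0.48, 0.253] pointing down, gripper open.
Joint ranges: [-2.72, 2.72], [-1.05, 1.87], [-1.09, 1.28], [-1.99, 2.15], [-1.42, 1.44], [-3.14, 3.14]. Speed limits (rad/s): [2.79, 2.79, 3.14, 3.14, 3.14, 3.14].

### API

Orientations are given as a unit quaternion [x, y, z, w].
In Python, from workcell import bot gives the robot as it stands.
- The arm moves only by the shell command python3 -m inch 'ROWS'. ROWS is JSON, one flat list of numbers, 7 for each row, row after row: the shift along the world's x, y, z in mm, then the turn, a rotation vector about the world's x, y, z in rad, then the opening in per cent of the stroke, from 0 (shut) to 100 (fully open). A call has 1 to 8 rows; each row is the pose to reach, as a shift and turn from the pose commanded when the call began; what a row does not reach only later rows make up. A row lasts 1/12 s, in which the tool goes at most 41.7 mm and 7.16 degrees, less where a joint would pass 70% of its speed; a pose out of reach is approached as far as the arm can. A call with a gripper value outside its range is refused whole. The fingers move at their own pace and stop on an object; the grip force is fixed at half the most. Time passes only in rows, so rows that repeat a pose let the fingers close. It gives the time, the measured TCP pose, the force, the opening and the grip force at its end, in the units of the state.
- bot.get_obs(): the state, without advancing time (a new reading comes with each control period).
- bot.camera(name): name is "side" or "top" or "wrist"; returns the picture (384x512x3 uint8, blue, green, red); there is no depth.
- bot.camera_info(name): a dict with "intrinsics" (3x3 intrinsics, pixels), "camera_from_world" (4x4, takes a point from world to camera coordinates); the wrist camera has in their place "hand_eye" (4x4, takes a point from camera to tool coordinates, whose origin is the TCP and whose axes are the flange's). Camera axes: x right, y down, z forward; pixel columns grow to the right and rows downward; lengths in m; the calibration is good to about 2 mm. The wrist camera is an equidistant fisheye: a pixel r from the principal point sees the ray r / f radians off the axis. A picture is of the moment at which its call begins: read the wrist's pose just before it. camera_info takes no time and is no camera call.
- bot.job_done(): hands the job in; it is judged then, once.
Trained networks look in the newest picture that a camera, given by its name, has taken for a name from the list of things; names that differ only in an ending like _2 or _b are one class to them, and where a whole thing is asked for, a point or a joint stands for the part that bears it (a point fixed in the world has none). Each returns a list of dicts, best first, with "confidence" (0 to 1); they miss things now and then, are a little off and sometimes report something else, mostly with a low value. They report only what shows in the picture. A call takes as long as a camera call. They do not tell look-alikes from the thing itself.
- bot.silhouettes(camera, target): "mask" (384x512 bool, what is visible of it) and "uv" ([column, row] in pixels, amid what is visible of it).
- bot.spot_point(camera, target): "uv" ([column, row] in pixels: a listed point, or the origin of a listed thing).
The state is a dict: "clock": time; "joint_pos": joint angles; "joint_vel": joint speeds; "tau": joint torques, N m; "eef_pos": TCP position; "tool_rot": TCP orientation; "ft_force": force on the tool from outside, world axes, zero at the start; "ft_torque": the same for the moment, N m; "grip_width": finger opening in m; "grasp_force": force on a finger pad.
Only numpy, scipy, OpenCV 4.12 (cv2) and the standard library are available. Lean on these libraries where they do the work, as an engineer would, in place of code of your own. Each camera call takes 0.05 s, during which the arm holds its last target. There are 200 camera calls.

## Working session

There is one attempt and no reset: what is moved stays moved. The work goes in short steps, Python scripts to look and compute and a shell command to move; the robot and the scene stay as the last step left them, time stands still between calls to the robot, and variables do not carry over. Pictures are saved under pics/ and viewed, at most 14 in all, crops included, and the job is handed in when it is done.

```bash
mkdir -p pics; ls
python3 - <<'E'
from workcell import bot
import cv2
for n in ("top","side"):
    cv2.imwrite(f"pics/{n}0.png",bot.camera(n))
    i=bot.camera_info(n); print(n,i)
print(bot.camera_info("wrist"))
o=bot.get_obs();print(o)
E
```

```text
pics
top {'intrinsics': array([[374.20396658,   0.        , 260.88963973],
       [  0.        , 374.20396658, 195.62241099],
       [  0.        ,   0.        ,   1.        ]]), 'camera_from_world': array([[ 8.96094449e-03, -9.99717354e-01, -2.20207322e-02,
        -2.09101357e-04],
       [-9.97949110e-01, -7.54492736e-03, -6.35660861e-02,
         5.36170017e-01],
       [ 6.33819746e-02,  2.25451823e-02, -9.97734654e-01,
         1.17854929e+00],
       [ 0.00000000e+00,  0.00000000e+00,  0.00000000e+00,
         1.00000000e+00]])}
side {'intrinsics': array([[426.63612489,   0.        , 259.19709471],
       [  0.        , 426.63612489, 196.14924411],
       [  0.        ,   0.        ,   1.        ]]), 'camera_from_world': array([[ 0.99594659, -0.08965106,  0.00728531, -0.55109825],
       [-0.0404277 , -0.51852443, -0.85410656,  0.03926541],
       [ 0.08034917,  0.85034999, -0.52004702,  1.16230049],
       [ 0.        ,  0.        ,  0.        ,  1.        ]])}
{'intrinsics': array([[297.31863964,   0.        , 254.16903824],
       [  0.        , 297.31863964, 199.23750792],
[... 409 characters left out ...]
'clock': 0.1, 'joint_pos': array([-1.28700246e+00,  2.41331837e-01,  3.87855059e-03,  1.33521940e+00,
       -2.09614699e-06,  1.57076089e+00]), 'joint_vel': array([ 0.0009935 , -0.00321922,  0.00409142,  0.00052389,  0.00160454,
       -0.00045556]), 'tau': array([-4.03890544e-05, -3.73137939e+01,  2.53009826e+01,  1.08234616e-02,
       -8.97602172e-05,  1.24516555e-05]), 'eef_pos': array([ 0.13985297, -0.47949844,  0.25251233]), 'tool_rot': array([ 9.89946569e-01,  1.41438714e-01, -1.33699933e-04, -9.28606867e-04]), 'ft_force': array([-0.11413101, -0.32867982,  0.28006177]), 'ft_torque': array([-0.03169587,  0.02941334, -0.03222168]), 'grasp_force': 0.0, 'grip_width': 0.08488775129427693}
```

View pics/top0.png

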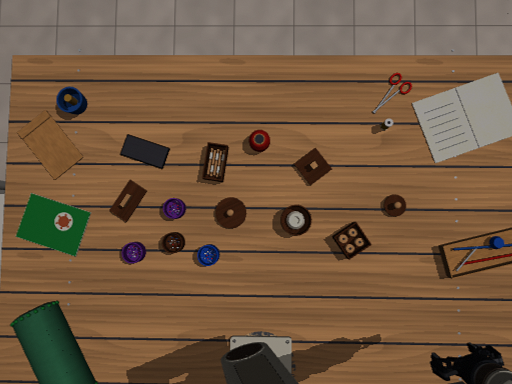

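View pics/side0.png

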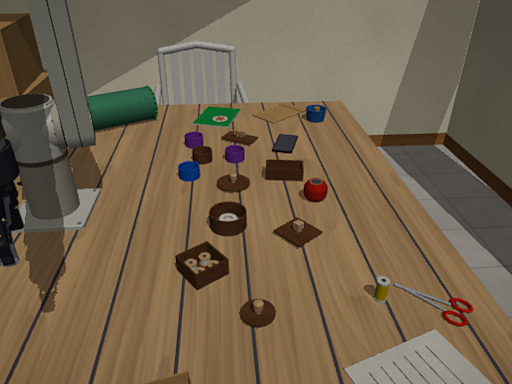

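```bash
cat > h.py <<'E'
from workcell import bot
import numpy as np, cv2
from scipy.spatial.transform import Rotation as R
def ray(cam,uv,o=None):
    i=bot.camera_info(cam);K=i["intrinsics"]
    x=(uv[0]-K[0,2])/K[0,0];y=(uv[1]-K[1,2])/K[1,1]
    if cam=="wrist":
        o=o or bot.get_obs();r=np.hypot(x,y);d=np.array([x/r*np.sin(r),y/r*np.sin(r),np.cos(r)])
        H=i["hand_eye"];T=R.from_quat(o["tool_rot"]).as_matrix()
        return o["eef_pos"]+T@H[:3,3],T@H[:3,:3]@d
    M=i["camera_from_world"];A=M[:3,:3]
    return -A.T@M[:3,3],A.T@np.array([x,y,1])
def at(cam,uv,z,o=None):
    c,d=ray(cam,uv,o);return (c+d*(z-c[2])/d[2])[:2]
E
python3 - <<'E'
from h import *
for n in "large_round_lid small_round_lid square_lid oblong_lid large_round_box small_round_box square_box oblong_box phone thread_ball".split():
    for d in bot.spot_point("top",n)[:5]:
        print(n,"P",round(d["confidence"],2),np.round(d["uv"]),np.round(at("top",d["uv"],0),3))
    for d in bot.silhouettes("top",n)[:5]:
        m=d["mask"].astype(np.uint8);c=max(cv2.findContours(m,0,1)[0],key=cv2.contourArea);r=cv2.minAreaRect(c)
        print(n,"S",round(d["confidence"],2),np.round(r[0]),np.round(r[1]),round(r[2]),m.sum())
E
```

```text
large_round_lid P 0.94 [233. 209.] [0.492 0.094]
large_round_lid S 0.77 [230. 212.] [30. 31.] 90 780
small_round_lid P 0.85 [388. 204.] [ 0.513 -0.406]
small_round_lid S 0.8 [394. 204.] [21. 21.] 90 378
square_lid P 0.73 [309. 167.] [ 0.631 -0.151]
square_lid P 0.7 [297. 218.] [ 0.466 -0.112]
square_lid S 0.71 [312. 166.] [28. 27.] 53 751
square_lid S 0.58 [127. 200.] [22. 38.] 33 794
square_lid S 0.27 [230. 212.] [30. 30.] 90 748
oblong_lid P 0.93 [128. 201.] [0.516 0.437]
oblong_lid S 0.67 [127. 200.] [21. 37.] 34 770
large_round_box P 0.73 [294. 220.] [ 0.459 -0.101]
large_round_box S 0.89 [295. 220.] [30. 30.] 90 743
small_round_box P 0.98 [137. 250.] [0.358 0.403]
small_round_box P 0.78 [175. 205.] [0.505 0.283]
small_round_box P 0.74 [205. 253.] [0.352 0.183]
small_round_box P 0.58 [171. 241.] [0.389 0.294]
small_round_box S 0.91 [133. 252.] [22. 24.] 90 452
small_round_box S 0.88 [208. 254.] [18. 21.] 45 339
small_round_box S 0.73 [173. 242.] [20. 20.] 90 357
small_round_box S 0.61 [174. 208.] [19. 22.] 90 374
small_round_box S 0.21 [350. 240.] [30. 29.] 55 800
square_box P 0.95 [350. 241.] [ 0.393 -0.282]
square_box S 0.55 [351. 240.] [29. 28.] 54 811
oblong_box P 0.98 [217. 163.] [0.644 0.148]
oblong_box S 0.91 [214. 162.] [22. 38.] 9 808
phone P 0.92 [142. 149.] [0.689 0.396]
phone S 0.95 [144. 151.] [46. 23.] 20 1017
thread_ball P 0.57 [262. 142.] [0.712 0.004]
thread_ball S 0.76 [259. 140.] [21. 20.] 90 367
```

Candidates (top view):
- **Lids:** large round (230,212), small round (394,205), square (312,166), oblong (128,201).
- **Boxes:** large round (295,220), square (351,240), oblong (215,162).
- **Small round box:** the brown one with pins at (173,242). The purple ones at (174,208) and (133,252) and the blue one at (208,254) are look-alikes.

The next step fits models to the masks from both fixed cameras.

```bash
cat >> h.py <<'E'
from scipy.optimize import minimize
def ring(a,b,z,rnd):
    if rnd: t=np.linspace(0,2*np.pi,48,endpoint=False);return np.c_[a/2*np.cos(t),a/2*np.sin(t),0*t+z]
    return np.array([[sx*a/2,sy*b/2,z] for sx,sy in((1,1),(1,-1),(-1,-1),(-1,1))])
def pr(*L): return np.vstack([ring(*l) for l in L])
def lid(a,b,pa,pb,rnd,ka,kb,kr): return [pr((a,b,.008,rnd),(a,b,.014,rnd)),pr((pa,pb,0,rnd),(pa,pb,.008,rnd)),pr((ka,kb,.014,kr),(ka,kb,.04,kr))]
def box(a,b,h,rnd): return [pr((a,b,0,rnd),(a,b,h,rnd))]
MOD=dict(large_round_lid=lid(.1,.1,.07,.07,1,.021,.021,1),small_round_lid=lid(.07,.07,.04,.04,1,.021,.021,1),
 square_lid=lid(.088,.088,.06,.06,0,.02,.02,0),oblong_lid=lid(.12,.068,.092,.04,0,.044,.014,0),
 large_round_box=box(.096,0,.045,1),small_round_box=box(.066,0,.038,1),square_box=box(.084,.084,.042,0),oblong_box=box(.116,.064,.04,0))
def proj(cam,P,o=None):
    i=bot.camera_info(cam);K=i["intrinsics"]
    if cam=="wrist":
        H=i["hand_eye"];T=R.from_quat(o["tool_rot"]).as_matrix()
        p=((P-o["eef_pos"])@T-H[:3,3])@H[:3,:3]
        rr=np.hypot(p[:,0],p[:,1]);s=np.arctan2(rr,p[:,2])/rr
        q=p[:,:2]*s[:,None]
    else:
        M=i["camera_from_world"];p=P@M[:3,:3].T+M[:3,3];q=p[:,:2]/p[:,2:]
    return q*K[0,0]+K[:2,2]
def fit(name,views,x0,z=0):
    """views: list of (cam,mask,obs); x0=(x,y,yaw)"""
    rnd="round" in name;B=[]
    for cam,m,o in views:
        ys,xs=np.nonzero(m);x1,y1,x2,y2=xs.min()-6,ys.min()-6,xs.max()+7,ys.max()+7
        S=6 if cam!="wrist" else 2
        mm=np.zeros((y2-y1,x2-x1),np.uint8);mm[ys-y1,xs-x1]=1
        B.append((cam,o,S,x1,y1,cv2.resize(mm,None,fx=S,fy=S,interpolation=cv2.INTER_LINEAR if 0 else 0)))
    def cost(v):
        c,s=np.cos(v[2]),np.sin(v[2]);Q=np.array([[c,-s,0],[s,c,0],[0,0,1]]);t=0
        for cam,o,S,x1,y1,mm in B:
            im=np.zeros_like(mm)
            for P in MOD[name]:
                u=(proj(cam,P@Q.T+[v[0],v[1],z],o)-[x1,y1]+.5)*S-.5
                h=cv2.convexHull(np.round(u*16).astype(np.int32));cv2.fillConvexPoly(im,h,1,shift=4)
            t+=1-(im&mm).sum()/(im|mm).sum()
        return t/len(B)
    best=None
    for y in ([0] if rnd else x0[2]+np.arange(-.4,.41,.2)):
        v=np.array([x0[0],x0[1],y]);sim=np.array([v,v+[.008,0,0],v+[0,.008,0],v+[0,0,.15]])
        r=minimize(cost,v,method="Nelder-Mead",options=dict(initial_simplex=sim,xatol=1e-4,fatol=1e-4))
        if best is None or r.fun<best.fun:best=r
    return best.x,best.fun
def getmask(cam,name,uv,rad=25):
    L=[d for d in bot.silhouettes(cam,name) if np.hypot(*(np.array(d["uv"])-uv))<rad]
    return L[0]["mask"] if L else None
E
python3 - <<'E'
from h import *
uv=dict(large_round_lid=(230,212),small_round_lid=(394,205),square_lid=(312,166),oblong_lid=(127,200),large_round_box=(295,220),small_round_box=(173,242),square_box=(351,240),oblong_box=(214,162))
yaw=dict(square_lid=.7,oblong_lid=-.6,square_box=.7,oblong_box=-.15)
for n,u in uv.items():
    p=at("top",u,.02);y=yaw.get(n,0);V=[("top",getmask("top",n,u,12),None)]
    su=proj("side",np.array([[*p,.02]]))[0];V.append(("side",getmask("side",n,su,15),None))
    V=[v for v in V if v[1] is not None];out=[]
    for W in ([V[0]],[V[-1]],V): x,f=fit(n,W,(*p,y));out.append((np.round(x,3).tolist(),round(f,3)))
    print(n,[v[0] for v in V],*out)
cv2.imwrite("pics/c.png",cv2.resize(bot.camera("top")[195:275,100:420],None,fx=2.5,fy=2.5,interpolation=2))
E
```

```text
large_round_lid ['top', 'side'] ([0.483, 0.102, 0.065], np.float64(0.037)) ([0.483, 0.1, 0.009], np.float64(0.085)) ([0.483, 0.102, 0.014], np.float64(0.068))
small_round_lid ['top', 'side'] ([0.511, -0.42, 0.058], np.float64(0.064)) ([0.512, -0.424, 0.164], np.float64(0.039)) ([0.512, -0.422, 0.06], np.float64(0.077))Traceback (most recent call last):
  File "<stdin>", line 8, in <module>
  File "h.py", line 55, in fit
    r=minimize(cost,v,method="Nelder-Mead",options=dict(initial_simplex=sim,xatol=1e-4,fatol=1e-4))
    res = _minimize_neldermead(fun, x0, args, callback, bounds=bounds,
                               **options)
    fxr = func(xr)
    fx = function(np.copy(x), *(wrapper_args + args))
  File "h.py", line 48, in cost
    u=(proj(cam,P@Q.T+[v[0],v[1],z],o)-[x1,y1]+.5)*S-.5
       ~~~~^^^^^^^^^^^^^^^^^^^^^^^^^^^
  File "h.py", line 26, in proj
    i=bot.camera_info(cam);K=i["intrinsics"]
ValueError: time passes only in moves, steps and waits
```

```bash
sed -i 's/bot\.camera_info(/info(/; s/^def ray/import functools\ninfo=functools.cache(lambda c:bot.camera_info(c))\ndef ray/' h.py; sed -i '0,/info(c))/s//bot.camera_info(c))/' h.py; sed -i 's/bot\.bot\./bot./' h.py; grep -n info h.py
python3 - <<'E'
from h import *
print(bot.get_obs()["clock"])
uv=dict(square_lid=(312,166),oblong_lid=(127,200),large_round_box=(295,220),small_round_box=(173,242),square_box=(351,240),oblong_box=(214,162))
yaw=dict(square_lid=.7,oblong_lid=-.6,square_box=.7,oblong_box=-.15)
cv2.imwrite("pics/c.png",cv2.resize(bot.camera("top")[195:275,100:420],None,fx=2.5,fy=2.5,interpolation=2))
bot.camera("side")
for n,u in uv.items():
    p=at("top",u,.02);y=yaw.get(n,0);V=[("top",getmask("top",n,u,12),None)]
    su=proj("side",np.array([[*p,.02]]))[0];V.append(("side",getmask("side",n,su,15),None))
    V=[v for v in V if v[1] is not None];out=[]
    for W in ([V[0]],[V[-1]],V): x,f=fit(n,W,(*p,y));out.append((np.round(x,3).tolist(),round(float(f),3)))
    print(n,[v[0] for v in V],*out)
E
```

```text
5:info=functools.cache(lambda c:bot.camera_bot.camera_info(c))
7:    i=info(cam);K=i["intrinsics"]
28:    i=info(cam);K=i["intrinsics"]
1.4Traceback (most recent call last):
  File "<stdin>", line 8, in <module>
  File "h.py", line 16, in at
    c,d=ray(cam,uv,o);return (c+d*(z-c[2])/d[2])[:2]
        ~~~^^^^^^^^^^
  File "h.py", line 7, in ray
    i=info(cam);K=i["intrinsics"]
  File "h.py", line 5, in <lambda>
    info=functools.cache(lambda c:bot.camera_bot.camera_info(c))
                                  ^^^^^^^^^^^^^^
AttributeError: 'Robot' object has no attribute 'camera_bot'. Did you mean: 'camera_info'?
```

View pics/c.png

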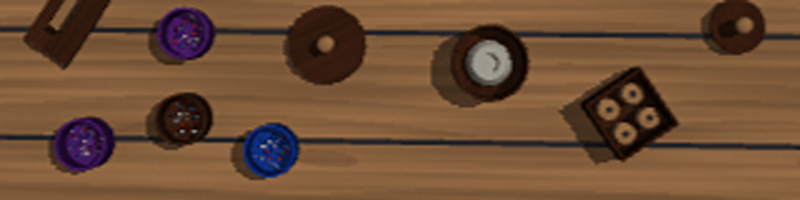

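The crop shows that the brown box with pins (crop 182,118, top image 173,242) is the small_round_box. The purple and blue ones are rejected.

```bash
sed -i 's/bot.camera_bot.camera_info/bot.camera_info/' h.py
python3 - <<'E'
from h import *
uv=dict(square_lid=(312,166),oblong_lid=(127,200),large_round_box=(295,220),small_round_box=(173,242),square_box=(351,240),oblong_box=(214,162))
yaw=dict(square_lid=.7,oblong_lid=-.6,square_box=.7,oblong_box=-.15)
for n,u in uv.items():
    p=at("top",u,.02);y=yaw.get(n,0);V=[("top",getmask("top",n,u,12),None)]
    su=proj("side",np.array([[*p,.02]]))[0];V.append(("side",getmask("side",n,su,15),None))
    V=[v for v in V if v[1] is not None];out=[]
    for W in ([V[0]],[V[-1]],V): x,f=fit(n,W,(*p,y));out.append((np.round(x,3).tolist(),round(float(f),3)))
    print(n,[v[0] for v in V],*out)
E
```

```text
square_lid ['top', 'side'] ([0.633, -0.16, 0.645], 0.056) ([0.635, -0.163, 0.661], 0.077) ([0.634, -0.161, 0.663], 0.077)
oblong_lid ['top', 'side'] ([0.518, 0.435, -0.603], 0.058) ([0.519, 0.432, -0.562], 0.081) ([0.519, 0.434, -0.596], 0.079)
large_round_box ['top', 'side'] ([0.461, -0.104, -0.046], 0.045) ([0.462, -0.107, 0.055], 0.056) ([0.462, -0.104, 0.045], 0.057)
small_round_box ['top', 'side'] ([0.387, 0.284, 0.027], 0.089) ([0.388, 0.279, 0.012], 0.078) ([0.388, 0.282, 0.038], 0.093)
square_box ['top', 'side'] ([0.398, -0.279, 0.61], 0.059) ([0.401, -0.282, 0.589], 0.031) ([0.399, -0.28, 0.588], 0.066)
oblong_box ['top', 'side'] ([0.644, 0.153, -0.151], 0.054) ([0.645, 0.15, -0.107], 0.069) ([0.645, 0.152, -0.123], 0.075)
```

```bash
python3 -m inch '[250,160,0,0,0,0.371,100, 250,160,0,0,0,0.371,100, 250,160,0,0,0,0.371,100, 250,160,0,0,0,0.371,100, 250,160,0,0,0,0.371,100, 250,160,0,0,0,0.371,100, 250,160,0,0,0,0.371,100, 250,160,0,0,0,0.371,100]'; python3 -m inch '[244,159,-50,0,0,0,100, 244,159,-50,0,0,0,100, 244,159,-50,0,0,0,100, 244,159,-50,0,0,0,100, 244,159,-50,0,0,0,100, 244,159,-50,0,0,0,100, 244,159,-50,0,0,0,100, 244,159,-50,0,0,0,100]'
cat >> h.py <<'E'
def look(name,x0,z=0):
    bot.get_obs();o=bot.get_obs();im=bot.camera("wrist");u=proj("wrist",np.array([[x0[0],x0[1],z+.02]]),o)[0]
    m=getmask("wrist",name,u,40);print("expected uv",u.round(),"found",m is not None)
    psi=R.from_quat(o["tool_rot"]).as_matrix()[:2,0]
    print("tcp",o["eef_pos"].round(4),"psi",np.arctan2(psi[1],psi[0]).round(3),"clock",o["clock"],"f",o["ft_force"].round(1),"w",round(o["grip_width"],4))
    if m is not None:
        x,f=fit(name,[("wrist",m,o)],x0,z);print(name,x.round(4),round(float(f),3));return im,x
    return im,None
E
python3 - <<'E'
from h import *
im,x=look("square_lid",(.634,-.161,.655));cv2.imwrite("pics/w1.png",im)
E
```

```text
clock: 2.77
eef_pos: [0.3949, -0.3165, 0.2532]
tool_rot: [0.946, 0.325, 0.001, -0.0]
ft_force: [-0.5, 0.4, 0.3]
grip_width: 0.0856
grasp_force: 0.0
clock: 3.43
eef_pos: [0.6379, -0.1564, 0.1996]
tool_rot: [0.946, 0.325, -0.0, -0.001]
ft_force: [-0.5, 0.1, -0.9]
grip_width: 0.0856
grasp_force: 0.0
expected uv [254. 189.] found True
tcp [ 0.6379 -0.1564  0.1996] psi 0.661 clock 3.4333 f [-0.5  0.1 -0.9] w 0.0856
square_lid [ 0.6369 -0.1628  0.6617] 0.035
```

View pics/w1.png

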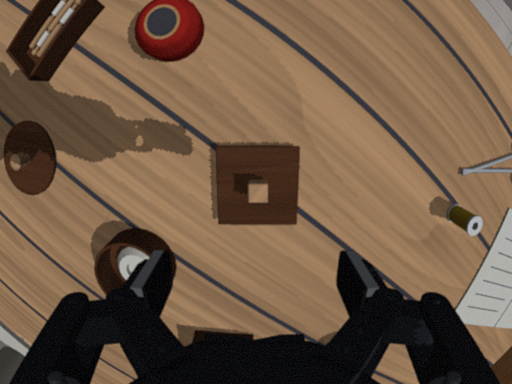

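The picture shows the square lid centred at about (257,184), aligned with the jaws. The large round box (135,265) is beside it. Next I lower to check tracking.

```bash
python3 -m inch '[2,-1,-100,0,0,0,100, 2,-1,-100,0,0,0,100, 2,-1,-100,0,0,0,100, 2,-1,-100,0,0,0,100, 2,-1,-100,0,0,0,100]'
python3 - <<'E'
from h import *
im,x=look("square_lid",(.636,-.162,.655))
E
```

```text
clock: 3.95
eef_pos: [0.6344, -0.1633, 0.1033]
tool_rot: [0.947, 0.321, -0.001, -0.0]
ft_force: [1.2, -0.4, 1.2]
grip_width: 0.0856
grasp_force: 0.0
expected uv [252. 213.] found True
tcp [ 0.6344 -0.1633  0.1033] psi 0.653 clock 3.95 f [ 1.2 -0.4  1.2] w 0.0856
square_lid [ 0.6367 -0.163   0.6587] 0.015
```

```bash
python3 -m inch '[2,0,-30,0,0,0,100, 2,0,-53,0,0,0.005,100, 2,0,-53,0,0,0.005,100, 2,0,-53,0,0,0.005,100]'; python3 -m inch '[0,0,0,0,0,0,0, 0,0,0,0,0,0,0, 0,0,0,0,0,0,0, 0,0,0,0,0,0,0, 0,0,0,0,0,0,0, 0,0,0,0,0,0,0, 0,0,0,0,0,0,0, 0,0,0,0,0,0,0]'
```

```text
clock: 4.38
eef_pos: [0.638, -0.1623, 0.0515]
tool_rot: [0.946, 0.324, 0.0, 0.0]
ft_force: [0.6, 0.7, 0.6]
grip_width: 0.0856
grasp_force: 0.0
clock: 5.05
eef_pos: [0.6386, -0.1621, 0.0513]
tool_rot: [0.946, 0.324, 0.001, 0.0]
ft_force: [-0.3, 0.2, 4.8]
grip_width: 0.0179
grasp_force: 61.0
```

```bash
python3 -m inch '[0,0,30,0,0,0,0, 0,0,60,0,0,0,0, 0,0,100,0,0,0,0, 0,0,100,0,0,0,0, 0,0,100,0,0,0,0]'
python3 - <<'E'
from h import *
o=bot.get_obs();im,x=look("square_lid",(o["eef_pos"][0],o["eef_pos"][1],.655),o["eef_pos"][2]-.051);cv2.imwrite("pics/w2.png",im[100:])
E
```

```text
clock: 5.47
eef_pos: [0.6399, -0.1625, 0.1534]
tool_rot: [0.946, 0.324, 0.003, 0.002]
ft_force: [-0.3, -0.5, -1.1]
grip_width: 0.0181
grasp_force: 60.3
expected uv [251. 248.] found True
tcp [ 0.6399 -0.1625  0.1534] psi 0.66 clock 5.4667 f [-0.3 -0.5 -1.1] w 0.0181
square_lid [ 0.6393 -0.1653  0.6591] 0.238
```

View pics/w2.png

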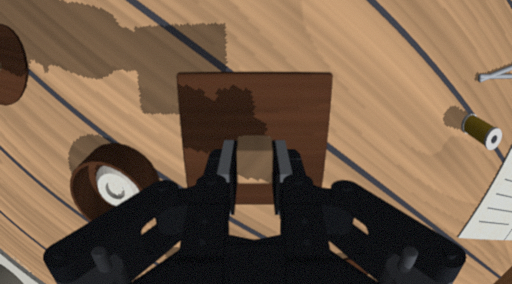

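The square lid is gripped level and squared (knob at 253,158 in the crop). Next stop is a viewpoint beside the square box.

```bash
python3 -m inch '[-164,-89,19,0,0,0,0, -164,-89,19,0,0,0,0, -164,-89,19,0,0,0,0, -164,-89,19,0,0,0,0, -164,-89,19,0,0,0,0]'; python3 -m inch '[-164,-89,0,0,0,-0.06,0, -164,-89,0,0,0,-0.06,0, -164,-89,0,0,0,-0.06,0, -164,-89,0,0,0,-0.06,0, -164,-89,0,0,0,-0.06,0, -164,-89,0,0,0,-0.06,0, -164,-89,0,0,0,-0.06,0]'
python3 - <<'E'
from h import *
im,x=look("square_box",(.400,-.281,.598));cv2.imwrite("pics/w3.png",im)
E
```

```text
clock: 5.98
eef_pos: [0.4686, -0.2516, 0.1671]
tool_rot: [0.946, 0.323, -0.003, -0.002]
ft_force: [-0.6, 0.2, -1.1]
grip_width: 0.0175
grasp_force: 60.3
clock: 6.57
eef_pos: [0.3083, -0.3395, 0.1677]
tool_rot: [0.956, 0.294, -0.001, -0.002]
ft_force: [0.1, 0.2, -0.4]
grip_width: 0.0179
grasp_force: 60.3
expected uv [256.  73.] found True
tcp [ 0.3083 -0.3395  0.1677] psi 0.597 clock 6.5667 f [ 0.1  0.2 -0.4] w 0.0179
square_box [ 0.4025 -0.2827  0.5992] 0.013
```

```bash
python3 -m inch '[40,24,0,0,0,0,0, 80,48,0,0,0,0,0, 95,58,0,0,0,0,0, 95,58,-30,0,0,0,0, 95,58,-55,0,0,0,0, 95,58,-66,0,0,0,0, 95,58,-66,0,0,0,0, 95,58,-66,0,0,0,0]'
python3 - <<'E'
from h import *
o=bot.get_obs();im=bot.camera("wrist");cv2.imwrite("pics/w4.png",im[100:])
print(o["eef_pos"])
E
python3 -m inch '[0,0,-4,0,0,0,0, 0,0,-8,0,0,0,0, 0,0,-12,0,0,0,0, 0,0,-15,0,0,0,0, 0,0,-17,0,0,0,0, 0,0,-17,0,0,0,0]'
```

```text
clock: 7.33
eef_pos: [0.4054, -0.2806, 0.1023]
tool_rot: [0.955, 0.297, -0.001, -0.001]
ft_force: [-0.0, 0.0, -0.4]
grip_width: 0.0181
grasp_force: 60.2
[ 0.40540774 -0.28057696  0.1023221 ]
clock: 7.88
eef_pos: [0.4046, -0.2819, 0.0859]
tool_rot: [0.955, 0.295, -0.0, -0.0]
ft_force: [0.0, 0.6, -1.3]
grip_width: 0.0178
grasp_force: 60.2
```

View pics/w4.png

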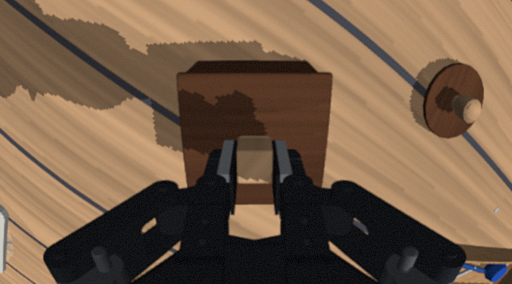

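The lid sits squarely over the box in the view, with the far edge at (255,68). I continue down to contact.

```bash
python3 -m inch '[0,0,-1,0,0,0,0, 0,0,-1,0,0,0,0]';python3 -m inch '[0,0,-1,0,0,0,0, 0,0,-1,0,0,0,0]'
```

```text
clock: 8.05
eef_pos: [0.4051, -0.2821, 0.0854]
tool_rot: [0.955, 0.295, 0.0, 0.0]
ft_force: [-0.9, 0.5, -1.7]
grip_width: 0.018
grasp_force: 60.3
clock: 8.22
eef_pos: [0.4051, -0.2822, 0.0853]
tool_rot: [0.955, 0.295, 0.0, 0.0]
ft_force: [-2.3, 1.1, 5.5]
grip_width: 0.0182
grasp_force: 61.0
```

```bash
python3 -m inch '[0,0,0,0,0,0,100, 0,0,0,0,0,0,100, 0,0,0,0,0,0,100, 0,0,0,0,0,0,100, 0,0,0,0,0,0,100, 0,0,40,0,0,0,100, 0,0,80,0,0,0,100, 0,0,100,0,0,0,100]'
python3 - <<'E'
from h import *
im,x=look("square_lid",(.404,-.2825,.598),.034)
E
python3 -m inch '[90,-60,20,0,0,0.27,100, 90,-60,20,0,0,0.27,100, 90,-60,20,0,0,0.27,100, 90,-60,20,0,0,0.27,100, 90,-60,20,0,0,0.27,100]'
python3 - <<'E'
from h import *
im,x=look("small_round_lid",(.513,-.424,0));cv2.imwrite("pics/w5.png",im)
im,x=look("square_lid",(.404,-.2825,.598),.034)
E
```

```text
clock: 8.88
eef_pos: [0.4063, -0.2829, 0.1882]
tool_rot: [0.955, 0.295, 0.001, 0.002]
ft_force: [0.5, -0.9, 1.4]
grip_width: 0.0852
grasp_force: 0.0
expected uv [250. 198.] found True
tcp [ 0.4063 -0.2829  0.1882] psi 0.6 clock 8.8833 f [ 0.5 -0.9  1.4] w 0.0852
square_lid [ 0.4049 -0.2839  0.5984] 0.017
clock: 9.4
eef_pos: [0.4953, -0.3421, 0.2022]
tool_rot: [0.907, 0.421, -0.001, -0.001]
ft_force: [-0.6, 0.6, -0.3]
grip_width: 0.0853
grasp_force: 0.0
expected uv [313. 227.] found True
tcp [ 0.4953 -0.3421  0.2022] psi 0.87 clock 9.4 f [-0.6  0.6 -0.3] w 0.0853
small_round_lid [ 5.13e-01 -4.24e-01 -4.00e-04] 0.062
expected uv [146. 204.] found True
tcp [ 0.4937 -0.3412  0.2026] psi 0.869 clock 9.5 f [-0.4 -0.2  0.7] w 0.0856
square_lid [ 0.4043 -0.2845  0.6008] 0.032
```

View pics/w5.png

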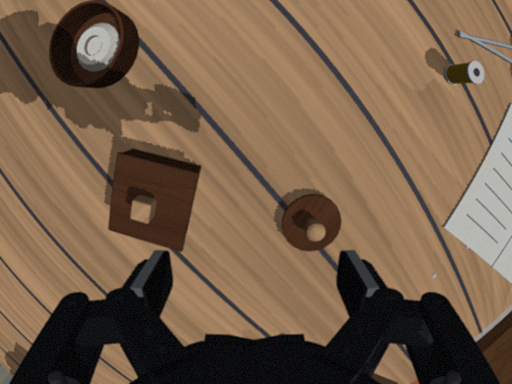

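The square lid is on its box at (155,195) and level. The small round lid is at (311,222); next I go above it.

```bash
python3 -m inch '[18,-82,-40,0,0,0,100, 18,-82,-100,0,0,0,100, 18,-82,-100,0,0,0,100, 18,-82,-100,0,0,0,100, 18,-82,-100,0,0,0,100, 18,-82,-100,0,0,0,100]'
python3 - <<'E'
from h import *
im,x=look("small_round_lid",(.511,-.422,0))
E
```

```text
clock: 10.1
eef_pos: [0.5122, -0.4232, 0.1044]
tool_rot: [0.907, 0.421, -0.0, -0.001]
ft_force: [0.6, -0.2, 0.5]
grip_width: 0.0852
grasp_force: 0.0
expected uv [250. 215.] found True
tcp [ 0.5122 -0.4232  0.1044] psi 0.869 clock 10.1 f [ 0.6 -0.2  0.5] w 0.0852
small_round_lid [ 0.5132 -0.4235  0.0852] 0.058
```

```bash
python3 -m inch '[1,0,-30,0,0,0,100, 1,0,-53,0,0,0,100, 1,0,-53,0,0,0,100, 1,0,-53,0,0,0,100]'; python3 -m inch '[0,0,0,0,0,0,0, 0,0,0,0,0,0,0, 0,0,0,0,0,0,0, 0,0,0,0,0,0,0, 0,0,0,0,0,0,0, 0,0,0,0,0,0,0, 0,0,0,0,0,0,0]'; python3 -m inch '[0,0,30,0,0,0,0, 0,0,60,0,0,0,0, 0,0,100,0,0,0,0, 0,0,110,0,0,0,0, 0,0,110,0,0,0,0]'
```

```text
clock: 10.53
eef_pos: [0.5141, -0.423, 0.0525]
tool_rot: [0.907, 0.422, -0.0, -0.0]
ft_force: [-0.5, 0.1, 0.7]
grip_width: 0.085
grasp_force: 0.0
clock: 11.12
eef_pos: [0.5143, -0.4243, 0.0523]
tool_rot: [0.907, 0.421, 0.0, 0.001]
ft_force: [-1.1, 1.1, 5.3]
grip_width: 0.0176
grasp_force: 58.5
clock: 11.53
eef_pos: [0.5162, -0.4259, 0.1663]
tool_rot: [0.907, 0.421, 0.002, 0.004]
ft_force: [-0.0, 0.0, -0.5]
grip_width: 0.0174
grasp_force: 58.9
```

```bash
python3 -m inch '[-54,204,0,0,0,0.15,0, -54,204,0,0,0,0.15,0, -54,204,0,0,0,0.15,0, -54,204,0,0,0,0.15,0, -54,204,0,0,0,0.15,0, -54,204,0,0,0,0.15,0]'; python3 -m inch '[-54,204,0,0,0,0.18,0, -54,204,0,0,0,0.18,0, -54,204,0,0,0,0.18,0, -54,204,0,0,0,0.18,0, -54,204,0,0,0,0.18,0, -54,204,0,0,0,0.18,0]';  python3 -m inch '[-52,203,0,0,0,0,0, -52,203,0,0,0,0,0, -52,203,0,0,0,0,0, -52,203,0,0,0,0,0, -52,203,0,0,0,0,0, -52,203,0,0,0,0,0, -52,203,0,0,0,0,0]'
python3 - <<'E'
from h import *
im,x=look("small_round_box",(.390,.280,0));cv2.imwrite("pics/w6.png",im)
E
```

```text
clock: 12.03
eef_pos: [0.455, -0.2131, 0.1584]
tool_rot: [0.872, 0.49, -0.002, -0.005]
ft_force: [-1.0, 0.4, -1.1]
grip_width: 0.0172
grasp_force: 58.9
clock: 12.53
eef_pos: [0.4023, -0.0109, 0.1595]
tool_rot: [0.823, 0.568, -0.001, -0.003]
ft_force: [-0.4, -0.6, -1.0]
grip_width: 0.0179
grasp_force: 59.0
clock: 13.12
eef_pos: [0.3529, 0.1884, 0.1601]
tool_rot: [0.824, 0.567, -0.001, 0.0]
ft_force: [0.6, -0.7, -0.4]
grip_width: 0.0174
grasp_force: 59.0
expected uv [255.  82.] found True
tcp [0.3529 0.1884 0.1601] psi 1.206 clock 13.1167 f [ 0.6 -0.7 -0.4] w 0.0174
small_round_box [0.3877 0.2787 0.0961] 0.049
```

View pics/w6.png

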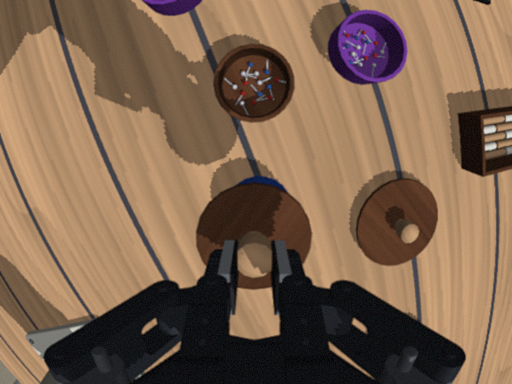

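Held lid is level. The brown box is at (254,83), purple at (368,46), and blue is hidden under the held lid.

```bash
python3 -m inch '[14,38,0,0,0,0,0, 28,75,0,0,0,0,0, 35,91,0,0,0,0,0, 35,91,-30,0,0,0,0, 35,91,-55,0,0,0,0, 35,91,-60,0,0,0,0, 35,91,-60,0,0,0,0, 35,91,-60,0,0,0,0]'
python3 - <<'E'
from h import *
o=bot.get_obs();im=bot.camera("wrist");cv2.imwrite("pics/w7.png",im[100:])
print(o["eef_pos"])
E
```

```text
clock: 13.88
eef_pos: [0.3897, 0.2765, 0.1015]
tool_rot: [0.826, 0.563, -0.0, 0.0]
ft_force: [0.2, -0.1, 0.3]
grip_width: 0.0173
grasp_force: 59.0
[0.38965992 0.27654879 0.10151769]
```

View pics/w7.png

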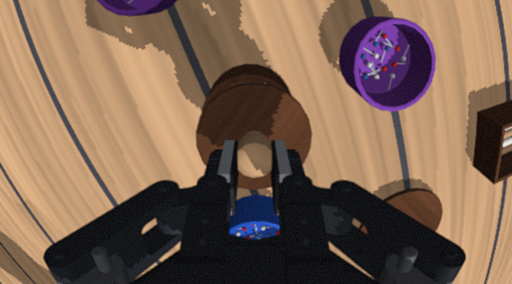

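The lid lines up with the box behind it. Lowering.

```bash
python3 -m inch '[0,1,-4,0,0,0,0, 0,1,-8,0,0,0,0, 0,1,-12,0,0,0,0, 0,1,-16,0,0,0,0, 0,1,-18,0,0,0,0, 0,1,-18,0,0,0,0]'; python3 -m inch '[0,0,-1,0,0,0,0, 0,0,-2,0,0,0,0, 0,0,-2,0,0,0,0]'
```

```text
clock: 14.43
eef_pos: [0.3886, 0.2789, 0.0828]
tool_rot: [0.825, 0.565, -0.0, 0.0]
ft_force: [0.4, 1.2, -0.1]
grip_width: 0.0172
grasp_force: 59.0
clock: 14.68
eef_pos: [0.389, 0.2792, 0.0822]
tool_rot: [0.825, 0.565, 0.0, -0.0]
ft_force: [-2.1, -1.1, 6.6]
grip_width: 0.0178
grasp_force: 59.8
```

```bash
python3 -m inch '[0,0,0,0,0,0,100, 0,0,0,0,0,0,100, 0,0,0,0,0,0,100, 0,0,0,0,0,0,100, 0,0,0,0,0,0,100, 0,0,40,0,0,0,100, 0,0,80,0,0,0,100, 0,0,100,0,0,0,100]'
python3 - <<'E'
from h import *
im,x=look("small_round_lid",(.389,.279,0),.03)
E
python3 -m inch '[97,-180,0,0,0,0,100, 97,-180,0,0,0,0,100, 97,-180,0,0,0,0,100, 97,-180,0,0,0,0,100, 97,-180,0,0,0,0,100, 97,-180,-40,0,0,0,100, 97,-180,-78,0,0,0,100, 97,-180,-78,0,0,0,100]'
python3 - <<'E'
from h import *
im,x=look("large_round_lid",(.485,.100,0))
E
```

```text
clock: 15.35
eef_pos: [0.3903, 0.2799, 0.1851]
tool_rot: [0.825, 0.565, 0.002, -0.0]
ft_force: [1.0, 0.7, 0.9]
grip_width: 0.0855
grasp_force: 0.0
expected uv [251. 196.] found True
tcp [0.3903 0.2799 0.1851] psi 1.2 clock 15.35 f [1.  0.7 0.9] w 0.0855
small_round_lid [0.3895 0.278  0.0876] 0.066
clock: 16.12
eef_pos: [0.48, 0.0966, 0.0958]
tool_rot: [0.826, 0.564, -0.007, -0.003]
ft_force: [-1.9, -0.3, -1.0]
grip_width: 0.0856
grasp_force: 0.0
expected uv [259. 211.] found True
tcp [0.48   0.0966 0.0958] psi 1.198 clock 16.1167 f [-1.9 -0.3 -1. ] w 0.0856
large_round_lid [0.4847 0.099  0.1346] 0.038
```

```bash
python3 -m inch '[-1,0,-10,0,0,0,100, -1,0,-35,0,0,0,100, -1,0,-52,0,0,0,100, -1,0,-52,0,0,0,100, -1,0,-52,0,0,0,100]'; python3 -m inch '[0,0,0,0,0,0,0, 0,0,0,0,0,0,0, 0,0,0,0,0,0,0, 0,0,0,0,0,0,0, 0,0,0,0,0,0,0, 0,0,0,0,0,0,0, 0,0,0,0,0,0,0]'; python3 -m inch '[0,0,30,0,0,0,0, 0,0,60,0,0,0,0, 0,0,100,0,0,0,0, 0,0,110,0,0,0,0, 0,0,110,0,0,0,0]'
```

```text
clock: 16.63
eef_pos: [0.4856, 0.0997, 0.0526]
tool_rot: [0.825, 0.565, 0.0, 0.0]
ft_force: [-0.0, -0.6, -0.3]
grip_width: 0.0851
grasp_force: 0.0
clock: 17.22
eef_pos: [0.4853, 0.0991, 0.0522]
tool_rot: [0.825, 0.565, 0.001, 0.0]
ft_force: [-1.6, -0.6, 5.3]
grip_width: 0.0175
grasp_force: 58.5
clock: 17.63
eef_pos: [0.4877, 0.0995, 0.1652]
tool_rot: [0.825, 0.565, 0.004, 0.002]
ft_force: [-0.2, -0.2, -0.4]
grip_width: 0.0171
grasp_force: 59.0
```

```bash
python3 -m inch '[-60,-309,0,0,0,0,0, -60,-309,0,0,0,0,0, -60,-309,0,0,0,0,0, -60,-309,0,0,0,0,0, -60,-309,0,0,0,0,0, -60,-309,0,0,0,0,0, -60,-309,0,0,0,0,0, -60,-309,0,0,0,0,0]'; python3 -m inch '[0,0,0,0,0,0,0, 0,0,0,0,0,0,0]'
python3 - <<'E'
from h import *
im,x=look("large_round_box",(.4645,-.1075,0));cv2.imwrite("pics/w8.png",im)
E
```

```text
clock: 18.3
eef_pos: [0.4229, -0.2132, 0.1595]
tool_rot: [0.826, 0.563, -0.001, -0.001]
ft_force: [1.3, 0.8, -1.3]
grip_width: 0.0173
grasp_force: 58.9
clock: 18.47
eef_pos: [0.4235, -0.2107, 0.1595]
tool_rot: [0.826, 0.563, -0.001, -0.002]
ft_force: [0.5, 1.3, -0.7]
grip_width: 0.0175
grasp_force: 58.9
expected uv [254.  69.] found True
tcp [ 0.4235 -0.2107  0.1595] psi 1.196 clock 18.4667 f [ 0.5  1.3 -0.7] w 0.0175
large_round_box [ 0.4633 -0.108   0.0862] 0.027
```

View pics/w8.png

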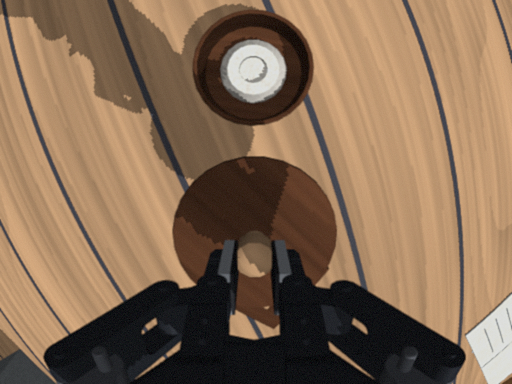

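The picture shows the box at (253,68) and the lid held centrally and level. Moving over and down.

```bash
python3 -m inch '[14,36,0,0,0,0,0, 28,73,0,0,0,0,0, 39,102,0,0,0,0,0, 39,102,-20,0,0,0,0, 39,102,-45,0,0,0,0, 39,102,-53,0,0,0,0, 39,102,-53,0,0,0,0, 39,102,-53,0,0,0,0]'; python3 -m inch '[0,0,-4,0,0,0,0, 0,0,-8,0,0,0,0, 0,0,-12,0,0,0,0, 0,0,-16,0,0,0,0, 0,0,-18,0,0,0,0, 0,0,-18,0,0,0,0]'; python3 -m inch '[0,0,-1,0,0,0,0, 0,0,-2,0,0,0,0, 0,0,-2,0,0,0,0]'
```

```text
clock: 19.23
eef_pos: [0.4635, -0.1072, 0.1081]
tool_rot: [0.825, 0.565, -0.001, -0.001]
ft_force: [0.0, 0.7, -0.4]
grip_width: 0.017
grasp_force: 58.9
clock: 19.73
eef_pos: [0.4636, -0.1081, 0.0898]
tool_rot: [0.826, 0.564, -0.0, -0.0]
ft_force: [0.0, 0.9, -1.7]
grip_width: 0.0176
grasp_force: 58.9
clock: 19.98
eef_pos: [0.4641, -0.1081, 0.0892]
tool_rot: [0.825, 0.565, 0.0, 0.0]
ft_force: [-1.3, 0.3, 6.3]
grip_width: 0.0174
grasp_force: 59.6
```

```bash
python3 -m inch '[0,0,0,0,0,0,100, 0,0,0,0,0,0,100, 0,0,0,0,0,0,100, 0,0,0,0,0,0,100, 0,0,0,0,0,0,100, 0,0,40,0,0,0,100, 0,0,80,0,0,0,100, 0,0,100,0,0,0,100]'
python3 - <<'E'
from h import *
im,x=look("large_round_lid",(.4635,-.108,0),.037)
E
python3 -m inch '[28,270,0,0,0,0.7,100, 28,270,0,0,0,0.7,100, 28,270,0,0,0,0.7,100, 28,270,0,0,0,0.7,100, 28,270,0,0,0,0.7,100, 28,270,0,0,0,0.7,100, 28,270,0,0,0,0.7,100, 28,270,0,0,0,0.7,100]';python3 -m inch '[29,270,0,0,0,0.65,100, 29,270,0,0,0,0.65,100, 29,270,0,0,0,0.65,100, 29,270,0,0,0,0.65,100, 29,270,0,0,0,0.65,100, 29,270,-30,0,0,0.65,100, 29,270,-60,0,0,0.65,100, 29,270,-86,0,0,0.65,100]';  python3 -m inch '[0,0,0,0,0,0,100, 0,0,0,0,0,0,100, 0,0,0,0,0,0,100]'
python3 - <<'E'
from h import *
im,x=look("oblong_lid",(.521,.432,-.59))
E
```

```text
clock: 20.65
eef_pos: [0.4655, -0.1083, 0.1921]
tool_rot: [0.825, 0.565, 0.002, 0.002]
ft_force: [0.6, 0.0, -0.1]
grip_width: 0.0854
grasp_force: 0.0
expected uv [250. 195.] found True
tcp [ 0.4655 -0.1083  0.1921] psi 1.2 clock 20.65 f [ 0.6  0.  -0.1] w 0.0854
large_round_lid [ 0.4652 -0.1082 -0.0314] 0.025
clock: 21.42
eef_pos: [0.4917, 0.1663, 0.1868]
tool_rot: [0.579, 0.815, 0.0, -0.001]
ft_force: [0.1, -0.2, -0.0]
grip_width: 0.0853
grasp_force: 0.0
clock: 22.08
eef_pos: [0.5213, 0.4362, 0.1006]
tool_rot: [0.29, 0.957, 0.002, 0.001]
ft_force: [-0.3, -0.4, -1.0]
grip_width: 0.0854
grasp_force: 0.0
clock: 22.33
eef_pos: [0.5216, 0.4309, 0.1031]
tool_rot: [0.292, 0.956, -0.0, 0.0]
ft_force: [0.3, 0.3, 1.2]
grip_width: 0.0858
grasp_force: 0.0
expected uv [256. 213.] found True
tcp [0.5216 0.4309 0.1031] psi 2.548 clock 22.3333 f [0.3 0.3 1.2] w 0.0858
oblong_lid [ 0.5199  0.4323 -0.5666] 0.029
```

```bash
python3 -m inch '[-1.5,1,-10,0,0,0.025,100, -1.5,1,-35,0,0,0.025,100, -1.5,1,-52,0,0,0.025,100, -1.5,1,-52,0,0,0.025,100, -1.5,1,-52,0,0,0.025,100]'; python3 -m inch '[0,0,0,0,0,0,0, 0,0,0,0,0,0,0, 0,0,0,0,0,0,0, 0,0,0,0,0,0,0, 0,0,0,0,0,0,0, 0,0,0,0,0,0,0, 0,0,0,0,0,0,0, 0,0,0,0,0,0,0]'; python3 -m inch '[0,0,30,0,0,0,0, 0,0,60,0,0,0,0, 0,0,100,0,0,0,0, 0,0,110,0,0,0,0, 0,0,110,0,0,0,0]'
```

```text
clock: 22.85
eef_pos: [0.5192, 0.4322, 0.0502]
tool_rot: [0.28, 0.96, -0.001, -0.0]
ft_force: [-0.2, -0.6, 1.0]
grip_width: 0.0855
grasp_force: 0.0
clock: 23.52
eef_pos: [0.5199, 0.4334, 0.051]
tool_rot: [0.28, 0.96, 0.001, 0.0]
ft_force: [-0.5, 0.5, 2.8]
grip_width: 0.0122
grasp_force: 62.1
clock: 23.93
eef_pos: [0.5216, 0.4348, 0.1654]
tool_rot: [0.28, 0.96, 0.004, 0.003]
ft_force: [0.1, -0.8, 0.1]
grip_width: 0.0123
grasp_force: 61.7
```

```bash
python3 -m inch '[100,-153,0,0,0,0.43,0, 100,-153,0,0,0,0.43,0, 100,-153,0,0,0,0.43,0, 100,-153,0,0,0,0.43,0, 100,-153,0,0,0,0.43,0, 100,-153,0,0,0,0.43,0, 100,-153,0,0,0,0.43,0, 100,-153,0,0,0,0.43,0]'
python3 - <<'E'
from h import *
im,x=look("oblong_box",(.646,.150,-.135));cv2.imwrite("pics/w9.png",im)
E
```

```text
clock: 24.6
eef_pos: [0.6185, 0.2801, 0.1584]
tool_rot: [0.068, 0.998, -0.0, -0.001]
ft_force: [0.1, 0.2, -0.6]
grip_width: 0.012
grasp_force: 61.6
expected uv [132. 237.] found False
tcp [0.6185 0.2801 0.1584] psi 3.005 clock 24.6 f [ 0.1  0.2 -0.6] w 0.012
```

View pics/w9.png

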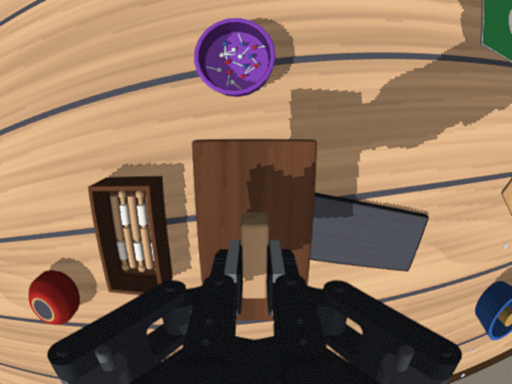

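The lid is held level and aligned. The oblong box shows at (131,236), as predicted (132,237), but the network missed it. One retry from slightly closer.

```bash
python3 -m inch '[-15,-10,0,0,0,0,0, -15,-10,0,0,0,0,0, -15,-10,0,0,0,0,0]'
python3 - <<'E'
from h import *
im,x=look("oblong_box",(.646,.150,-.135))
for d in bot.silhouettes("wrist","oblong_box"): print(d["uv"],d["confidence"],d["mask"].sum())
E
```

```text
clock: 24.95
eef_pos: [0.6034, 0.2711, 0.1603]
tool_rot: [0.067, 0.998, -0.0, -0.0]
ft_force: [1.5, 1.0, -1.1]
grip_width: 0.0124
grasp_force: 61.6
expected uv [144. 248.] found True
tcp [0.6034 0.2711 0.1603] psi 3.007 clock 24.95 f [ 1.5  1.  -1.1] w 0.0124
oblong_box [ 0.645   0.1497 -0.1445] 0.13
[139.2, 240.4] 0.97 7141
```

```bash
python3 -m inch '[14,-40,0,0,0,0,0, 28,-80,0,0,0,0,0, 42,-121,0,0,0,0,0, 42,-121,-20,0,0,0,0, 42,-121,-45,0,0,0,0, 42,-121,-56,0,0,0,0, 42,-121,-56,0,0,0,0, 42,-121,-56,0,0,0,0]'
python3 - <<'E'
from h import *
o=bot.get_obs();im=bot.camera("wrist");cv2.imwrite("pics/w10.png",im[80:])
print(o["eef_pos"])
E
```

```text
clock: 25.77
eef_pos: [0.6461, 0.1496, 0.1036]
tool_rot: [0.068, 0.998, -0.0, -0.001]
ft_force: [0.4, 0.3, -0.2]
grip_width: 0.0122
grasp_force: 61.6
[0.64605971 0.14961486 0.10363959]
```

View pics/w10.png

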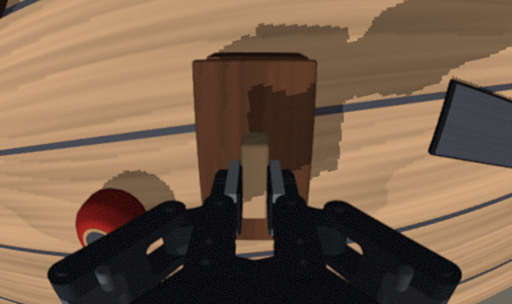

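The box edge (207–310) is centred under the lid edge (193–317). Lowering.

```bash
python3 -m inch '[0,0,-5,0,0,0,0, 0,0,-10,0,0,0,0, 0,0,-14,0,0,0,0, 0,0,-18,0,0,0,0, 0,0,-20,0,0,0,0, 0,0,-20,0,0,0,0]'; python3 -m inch '[0,0,-1,0,0,0,0, 0,0,-2,0,0,0,0, 0,0,-3,0,0,0,0, 0,0,-3,0,0,0,0]'
```

```text
clock: 26.32
eef_pos: [0.646, 0.149, 0.0835]
tool_rot: [0.068, 0.998, -0.0, -0.001]
ft_force: [0.0, -0.3, -0.3]
grip_width: 0.0119
grasp_force: 61.6
clock: 26.65
eef_pos: [0.6466, 0.1491, 0.0829]
tool_rot: [0.068, 0.998, 0.0, 0.001]
ft_force: [-2.2, 0.0, 6.4]
grip_width: 0.012
grasp_force: 62.4
```

```bash
python3 -m inch '[0,0,0,0,0,0,100, 0,0,0,0,0,0,100, 0,0,0,0,0,0,100, 0,0,0,0,0,0,100, 0,0,0,0,0,0,100, 0,0,40,0,0,0,100, 0,0,80,0,0,0,100, 0,0,120,0,0,0,100]'; python3 -m inch '[-250,-130,40,0,0,0,100, -250,-130,40,0,0,0,100, -250,-130,40,0,0,0,100, -250,-130,40,0,0,0,100, -250,-130,40,0,0,0,100, -250,-130,40,0,0,0,100, -250,-130,40,0,0,0,100, -250,-130,40,0,0,0,100]'
python3 - <<'E'
from h import *
a=bot.camera("top")[120:280,120:400];b=bot.camera("side")[110:310,150:350]
cv2.imwrite("pics/e.png",np.vstack([cv2.resize(a,(560,320),interpolation=2),cv2.resize(b,(280,280),interpolation=2).repeat(2,1)]) if 0 else cv2.resize(b,(600,600),interpolation=2))
cv2.imwrite("pics/t.png",cv2.resize(a,(780,446),interpolation=2))
E
```

```text
clock: 27.32
eef_pos: [0.6457, 0.1488, 0.2015]
tool_rot: [0.068, 0.998, -0.0, -0.001]
ft_force: [0.9, -0.1, 0.6]
grip_width: 0.0853
grasp_force: 0.0
clock: 27.98
eef_pos: [0.391, 0.0171, 0.242]
tool_rot: [0.07, 0.998, -0.001, -0.001]
ft_force: [-0.7, 0.5, -0.3]
grip_width: 0.0852
grasp_force: 0.0
```

View pics/e.png

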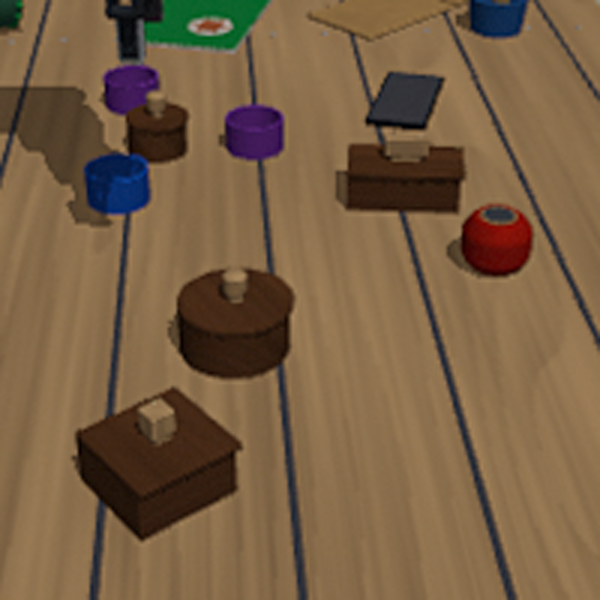

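View pics/t.png

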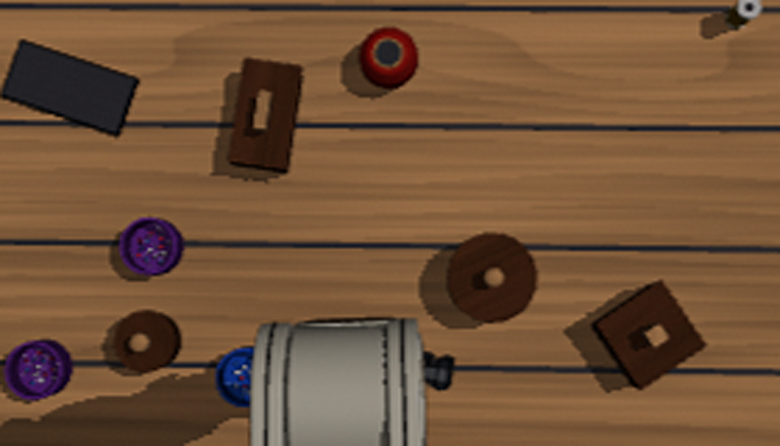

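Both views show all four lids level and home: square (158,440), large round (235,300), small round (157,115) and oblong (407,160) in the side crop. The phone and the thread ball haven't moved, and the robot is clear.

```bash
python3 -c "
from workcell import bot
print(bot.job_done())"
```

```text
the job is handed in; nothing more can be done
None
```

All four boxes are closed with their matching lids, level and fully home, after about 28 s of robot time; the phone and the ball of red thread were not disturbed, and the job is handed in (no verdict was returned).

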